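# Unlock the scraper and clear the bed

## Robot

A 7-joint arm with a two-finger parallel gripper is mounted at the origin on a cart in front of the work surface, level with it; the furniture and walls round the work are solid. World frame = base frame: x ahead of the robot, y to its left, z up, the work surface at z = 0. Lengths are in mm, angles in rad, forces in N, time in s.
With the tool pointing down it reaches from about 400 to 850 mm from the base axis. Payload 4.5 kg.
Tool frame: the origin (TCP) lies on the centre line of the jaws, within the pads' length; the fingertips stand tip_reach ahead of it and the grasp point (between the pads) lies 6 mm ahead of it (tip_reach is the distance from the TCP to the fingertips, in mm); z points along the fingers, y is the line along which they close (so a half turn about z gives the same grasp; the last joint's range is limited). The gripper opens to 85 mm and grips with 20 to 120 N. Pads are 22 mm wide; open, the fingers measure 114 mm over their backs; the gripper's body (76 mm by 85 mm) begins 54 mm behind the grasp point. The pads swing forward as they close: fully open they stand 13 mm farther back than shut.
Start: joints at [-1.121, 0.689, -0.195, 1.565, 0.157, 0.902, -0.215], TCP at [252.435, 571.777, 256.317] pointing down, gripper open.
Joint ranges: [-3.01, 3.01], [-0.46, 2.08], [-1.47, 1.51], [0.13, 2.56], [-1, 4.14], [0.04, 2.09], [-2.66, 2.66]. Speed limits (rad/s): [2.57, 2.57, 3.14, 3.14, 3.14, 3.14, 3.14].

## Interface

Orientations are given as a unit quaternion [x, y, z, w].
In Python, from plant import * gives the robot as it stands.
- The arm moves only by the tool send_rows, never from a script. Its argument "steps" is a list that holds one entry, the list of rows, each a list of 7 numbers: the shift along the tool's x, y, z normalised to -1 to 1, where 1 is 0.8 m, then the turn, a rotation vector about the tool's x, y, z normalised to -1 to 1, where 1 is 180 degrees, then the closure, from -1 (fully open) to 1 (shut), so that 0 is half open. A call has 1 to 20 rows; each row shifts and turns the commanded pose from where the row before left it, along the tool's axes as they then stand; what a row does not reach is not made up. A row lasts 1/12 s, in which the tool goes at most 41.7 mm and 7.16 degrees, less where a joint would pass 70% of its speed; a pose out of reach is approached as far as the arm can. A call with a number of a shift or a turn outside -1 to 1 is refused whole. A call with a gripper value outside its range is refused whole. The fingers move at their own pace and stop on an object; "squeeze" is the grip in N (left out, the last holds). Time passes only in rows, so rows that do not move let the fingers close. It gives the time, the measured TCP pose, the force, the opening and the grip force at its end, in the units of the state.
- get_state(): the state, without advancing time (a new reading comes with each control period).
- get_image(name): name is "scene" or "top" or "wrist"; returns a dict with "frame" (400x640x3 uint8, blue, green, red), "depth" (400x640 float32, mm along the optical axis (not along the pixel's ray), 0 where there is no reading), "intrinsics" (3x3 intrinsics, pixels), "rvec" (rotation vector, rad) and "tvec" (3), from world to camera coordinates, as OpenCV has them. Camera axes: x right, y down, z forward; pixel columns grow to the right and rows downward; lengths in mm; the calibration is good to about 2 mm. A picture is of the moment at which its call begins.
- finish_job(): hands the job in; it is judged then, once.
The state is a dict: "time": time; "joints": joint angles; "qvel": joint speeds; "joint_efforts": joint torques, N m; "position": TCP position; "tool_rot": TCP orientation; "contact_force": force on the tool from outside, world axes, zero at the start; "wrist_torque": the same for the moment, N m; "opening": finger opening in mm; "finger_force": force on a finger pad.
Only numpy, scipy, OpenCV 4.12 (cv2) and the standard library are available. Lean on these libraries where they do the work, as an engineer would, in place of code of your own. Each camera call takes 0.05 s, during which the arm holds its last target. There are 200 camera calls.

## Task

Unlock the scraper from its combination dock: turn the left dial's pointer to the green dot, then the right dial's pointer to the blue dot, and leave them there. Lift the scraper out, lay it on the bench flat on its rubber face with the orange rib up and let go; then take it again by the rib and, touching the chips with nothing but the scraper, sweep all four chips off the steel plate into the black tray at its front edge. Leave the scraper lying flat on the plate, rib up, and do not disturb the other things on the bench.

Things in the scene. Friction and masses are not known exactly. Their poses are not given: they have to be found in the camera images.
- dock: grey combination dock, fixed, base 110 (x) x 330 (y) x 8 mm, origin at the centre of its underside, front is -x. Cradle in the middle: floor 8 mm up, two walls 18 mm high along y, a 28 mm channel between them. At y = +96 and -96 mm stand posts, each with a white scale plate (top 69 mm up) with coloured dots and a dial above it.
- dial_left (a joint): hinge of the left (+y) dial about its vertical axis, rad, counter-clockwise from above positive. At 0 the pointer points to the dock's front (-x); pointer direction in the dock's frame = (-cos v, -sin v). Stops at -2.4, +0.3. Dots: red 0, yellow -0.7, green -1.4, blue -2.1; the code is green. Friction 0.05 N m, stays where left.
- dial_right (a joint): hinge of the right (-y) dial about its vertical axis, rad, counter-clockwise from above positive. At 0 the pointer points to the dock's front (-x); pointer direction in the dock's frame = (-cos v, -sin v). Stops at -0.3, +2.4. Dots: yellow 0, red +0.7, blue +1.4, green +2.1; the code is blue. Friction 0.05 N m, stays where left.
- dial_left_grip (a point): point on the left dial's axis at mid height of its black grip bar, 94.5 mm above the bench; the frame turns with the dial. The bar is 14 mm wide, 24 mm high (82.5 to 106.5 mm above the bench) and runs along this frame's x from -32 mm (pointer end, white stripe) to +14 mm. Under it lies a cap of radius 17 mm.
- dial_right_grip (a point): the same point on the right dial; same bar and cap.
- left_cam (a point): centre of the left dial's cam, a 5 mm disc of radius 38 mm with one flat side, 73 mm above the bench, under the cap. Away from the code the cam overhangs the scraper's end and locks it down; at the code its flat faces the scraper and frees it (good to about 0.2 rad).
- right_cam (a point): the same on the right dial.
- scraper: loose scraper block, 0.28 kg, 25 mm thick (x -12.5 to +12.5), 140 mm long (y), 60 mm wide (z 0 to 60); black rubber face at x = -12.5, orange rib on the back. Origin at the middle of the edge it stands on in the dock: there z is up, y is the dock's y, the rib points to the dock's +x, away from the robot, and its upper edge is 68 mm above the bench.
- scraper_centre (a point): middle of the scraper's 25 x 140 x 60 mm body (30 mm along its z from its origin, axes as the body's); lying on its face, x up, it is 12.5 mm above the support. Leaned over its face-side lower edge by more than about 28 degrees the scraper falls onto its face.
- scraper_rib (a point): middle of the orange rib, 23.5 mm along x from the scraper's centre, axes as the body's. The rib is 12 mm wide (z), 100 mm long (y), 22 mm high (x 12.5 to 34.5). In the dock the 24 mm of the block above the rib are free for a grasp across the 25 mm thickness; lying on the face, the back is 25 mm and the rib's top 47 mm above the support.
- bed: fixed machine bed: steel plate on a green base, 150 (x) x 180 (y) mm, top 22 mm above the bench; origin at the centre of its underside. Along its front (-x) edge, 0.5 mm off, stands the fixed black catch tray. Close behind its right rear corner begins an engine drip pan with a rim 35 mm high.
- tray_centre (a point): centre of the catch tray's floor (3 mm above the bench), axes as the bed's, 117.5 mm in front of the bed's origin. The tray measures 84 (x) x 200 (y) x 18 mm outside, walls 3 mm.
- chip_0: loose curled metal chip (brass), a C 29 mm across and 9 mm thick, 12 g, lying on the steel plate; origin at its centre on the underside. The chips start in the part of the plate from 71 mm in front of the bed's origin to 7 mm behind it and within 66 mm of its middle line.
- chip_1: loose curled metal chip (copper), a C 29 mm across and 9 mm thick, 12 g, lying on the steel plate; origin at its centre on the underside. The chips start in the part of the plate from 71 mm in front of the bed's origin to 7 mm behind it and within 66 mm of its middle line.
- chip_2: loose curled metal chip (brass), a C 29 mm across and 9 mm thick, 12 g, lying on the steel plate; origin at its centre on the underside. The chips start in the part of the plate from 71 mm in front of the bed's origin to 7 mm behind it and within 66 mm of its middle line.
- chip_3: loose curled metal chip (copper), a C 29 mm across and 9 mm thick, 12 g, lying on the steel plate; origin at its centre on the underside. The chips start in the part of the plate from 71 mm in front of the bed's origin to 7 mm behind it and within 66 mm of its middle line.
- piston: bystander, leave alone: engine piston, 82x81x61 mm, loose, origin at the centre of its underside
- gear: bystander, leave alone: spur gear lying flat, 82x82x29 mm, loose, origin at the centre of its underside
- oil_filter: bystander, leave alone: blue oil filter, 78x78x86 mm, loose, origin at the centre of its underside
- spanner: bystander, leave alone: flat spanner, 34x191x6 mm, loose, origin at the centre of its underside
- green_tin: bystander, leave alone: green-capped teal tin, 78x78x106 mm, loose, origin at the centre of its underside

How it is judged (in metres and radians):
On the way, in this order (a step that is already met when the one before it is completed fails the run):
1. the left dial is set to its green dot, the right one not yet to blue (value of joint dial_left between -1.6 and -1.2 rad and value of joint dial_right below 1.2 rad), for 0.1 s.
2. both dials are at the code (value of joint dial_left between -1.6 and -1.2 rad and value of joint dial_right between 1.2 and 1.6 rad), for 0.1 s.
3. the scraper is out of the dock (all of step 2 and horizontal distance between scraper_centre and dock above 0.07 m), for 0.1 s.
4. the scraper lies flat on its face on the bench, let go (angle between scraper's own x axis and vertical below 0.12 rad and contact force between the fingers and scraper below 0.1 N and linear speed of scraper below 0.02 m/s and height (world z) of scraper_centre below 0.017 m), for 0.2 s.
5. the scraper has been taken again and stands over the plate (contact force between the fingers and scraper above 1 N and height (world z) of scraper_centre above 0.031 m and y of scraper_centre in the frame of bed between -0.09 and 0.09 m and x of scraper_centre in the frame of bed between -0.075 and 0.12 m), for 0.1 s.
6. all four chips are in the tray (x of chip_0 in the frame of tray_centre between -0.042 and 0.042 m and y of chip_0 in the frame of tray_centre between -0.1 and 0.1 m and height (world z) of each of chip_0, chip_1, chip_2, chip_3 below 0.018 m and x of chip_1 in the frame of tray_centre between -0.042 and 0.042 m and y of chip_1 in the frame of tray_centre between -0.1 and 0.1 m and x of chip_2 in the frame of tray_centre between -0.042 and 0.042 m and y of chip_2 in the frame of tray_centre between -0.1 and 0.1 m and x of chip_3 in the frame of tray_centre between -0.042 and 0.042 m and y of chip_3 in the frame of tray_centre between -0.1 and 0.1 m), for 0.2 s.
At the end, for the whole second after the job is handed in: Left dial within 0.2 rad of green (-1.4) and right dial within 0.2 rad of blue (+1.4); all four chips inside the tray's outline and below its rim (18 mm); the scraper let go and at rest, lying flat on the plate on its rubber face (within 0.12 rad, rib up), its centre over the plate (all of step 2 and all of step 6 and angle between scraper's own x axis and vertical below 0.12 rad and contact force between the fingers and scraper below 0.1 N and linear speed of scraper below 0.02 m/s and x of scraper_centre in the frame of bed between -0.075 and 0.08 m and y of scraper_centre in the frame of bed between -0.09 and 0.09 m and height (world z) of scraper_centre between 0.031 and 0.039 m); the robot touches nothing.
It fails at once if the fingers or the arm touch a chip (contact force between any of the fingers, the arm and chip_0 above 0.5 N or contact force between any of the fingers, the arm and chip_1 above 0.5 N or contact force between any of the fingers, the arm and chip_2 above 0.5 N or contact force between any of the fingers, the arm and chip_3 above 0.5 N).
It fails at once if a bystander is moved more than 3 cm (distance of any of piston, gear, oil_filter, spanner, green_tin from where it was at the start of the episode above 0.03 m).
It also fails if it takes over 72 s, if anything falls off the work surface, if the arm or the gripper's body presses on something with over 40 N, if the wrist force passes 120 N, or if a joint passes its speed limit or range.

## Working session

There is one attempt and no reset: what is moved stays moved. The work goes in short steps, Python scripts to look and compute and a tool call to move; the robot and the scene stay as the last step left them, time stands still between calls to the robot, and variables do not carry over. Pictures are saved under pics/ and viewed, at most 10 in all, crops included, and the job is handed in when it is done.

Besides the shell and the picture viewer there is one more tool, called as name(argument=value, ...), one argument or row to a line, values as JSON. send_rows: Moves the arm, as the interface text tells. Its arguments: {"type":"object","properties":{"steps":{"type":"array"},"squeeze":{"type":"number"}},"required":["steps"]}

```bash
ls; mkdir -p pics; python3 - <<'E'
from plant import *
import cv2,numpy as np,pickle
s=get_state();print({k:np.round(v,3).tolist() for k,v in s.items()})
d={}
for n in("top","scene"):
    d[n]=get_image(n);cv2.imwrite(f"pics/{n}0.png",d[n]["frame"])
    R=cv2.Rodrigues(d[n]["rvec"])[0];print(n,-R.T@np.ravel(d[n]["tvec"]),R.round(3).tolist(),d[n]["intrinsics"])
pickle.dump(d,open("d0.pkl","wb"))
E
```

```text
pics
{'time': 0.0, 'joints': [-1.121, 0.69, -0.195, 1.566, 0.157, 0.903, -0.215], 'qvel': [-0.0, -0.001, 0.002, -0.001, -0.001, 0.0, -0.001], 'joint_efforts': [0.001, -53.961, -1.266, -15.854, 0.009, 0.01, 0.0], 'position': [252.208, 571.173, 255.463], 'tool_rot': [0.206, 0.978, -0.001, -0.0], 'contact_force': [-0.39, 0.557, -0.309], 'wrist_torque': [0.056, -0.028, -0.017], 'finger_force': 0.0, 'opening': 85.675}
top [ 252.98074841  -68.10523649 1377.46667694] [[0.008, -1.0, 0.003], [-0.983, -0.009, -0.182], [0.182, -0.002, -0.983]] [[438.39091124   0.         321.66351264]
 [  0.         438.39091124 198.41164323]
 [  0.           0.           1.        ]]
scene [-179.21161575 -404.46236189  986.30600787] [[0.411, -0.911, -0.018], [-0.7, -0.303, -0.647], [0.584, 0.279, -0.762]] [[362.89202636   0.         319.30818652]
 [  0.         362.89202636 200.23519605]
 [  0.           0.           1.        ]]
```

View pics/top0.png

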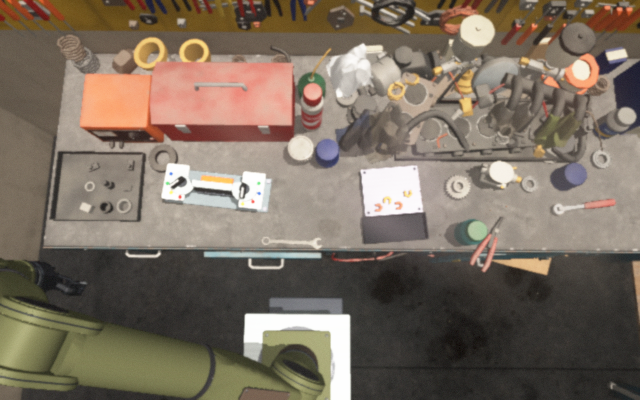

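View pics/scene0.png

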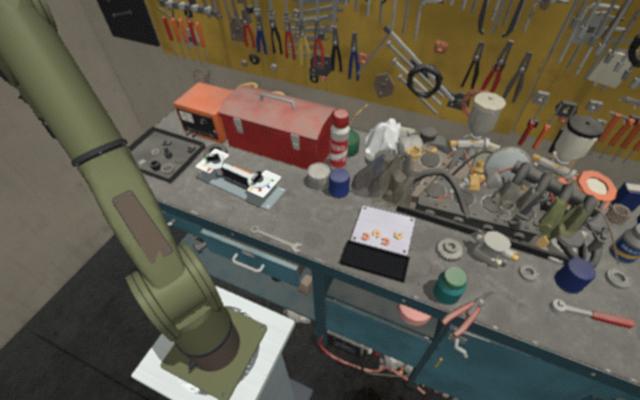

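The top view shows the dock near (215,188), the plate near (392,190) with the tray below it at (395,227), and the chips around (375-410,200). Next I'll zoom in and measure.

```bash
cat > h.py <<'E'
import numpy as np,cv2
def ray(im,uv,z):
    "pixels -> world points on plane z"
    K=im["intrinsics"];R=cv2.Rodrigues(np.asarray(im["rvec"]))[0];c=-R.T@np.ravel(im["tvec"])
    uv=np.atleast_2d(uv).astype(float)
    d=np.c_[uv,np.ones(len(uv))]@np.linalg.inv(K).T@R
    return c+d*((z-c[2])/d[:,2])[:,None]
def blobs(im,lo,hi,box,amin=3):
    "hsv mask in box (x0,y0,x1,y1) -> list of (area,u,v)"
    x0,y0,x1,y1=box;h=cv2.cvtColor(im["frame"],cv2.COLOR_BGR2HSV)[y0:y1,x0:x1]
    n,_,st,c=cv2.connectedComponentsWithStats(cv2.inRange(h,lo,hi))
    return [(st[i,4],c[i,0]+x0,c[i,1]+y0) for i in range(1,n) if st[i,4]>=amin]
E
python3 - <<'E'
import pickle;from h import *
d=pickle.load(open("d0.pkl","rb"));t=d["top"]
f=t["frame"]
a=cv2.resize(f[155:220,155:280],(800,416),interpolation=cv2.INTER_CUBIC);cv2.imwrite("pics/dock.png",a)
b=cv2.resize(f[155:250,350:485],(800,563),interpolation=cv2.INTER_CUBIC);cv2.imwrite("pics/bed.png",b)
D=(155,155,280,220)
for nm,lo,hi,z in [("red",(0,110,90),(6,255,255),69),("orange",(8,130,120),(19,255,255),38),("yellow",(22,100,120),(34,255,255),69),("green",(45,80,60),(85,255,255),69),("blue",(98,110,90),(125,255,255),69)]:
    for A,u,v in blobs(t,lo,hi,D): print(nm,A,round(u,1),round(v,1),ray(t,(u,v),z).round(1)[0])
for nm,lo,hi in [("chip",(0,60,60),(30,255,255))]:
    for A,u,v in blobs(t,lo,hi,(358,160,430,218)): print(nm,A,round(u,1),round(v,1),ray(t,(u,v),27).round(1)[0])
h=cv2.cvtColor(f,cv2.COLOR_BGR2HSV)
m=((h[...,2]>180)&(h[...,1]<60)).astype(np.uint8);m[:, :350]=0;m[:,440:]=0;m[:155]=0;m[225:]=0
m=cv2.morphologyEx(m,cv2.MORPH_CLOSE,np.ones((9,9)))
c=max(cv2.findContours(m,0,2)[0],key=cv2.contourArea)
P=ray(t,c[:,0],22)[:,:2].astype(np.float32);r=cv2.minAreaRect(P);print("plate",r,cv2.boxPoints(r).round(1).tolist())
E
```

```text
red 4 179.5 196.5 [497.3 361.   69. ]
red 5 252.4 201.2 [484.8 139.3  69. ]
orange 12 203.6 177.4 [564.6 299.9  38. ]
orange 8 211.5 177.1 [565.8 275.1  38. ]
orange 7 220.0 178.0 [563.2 248.4  38. ]
orange 6 208.8 179.8 [557. 283.  38.]
orange 12 230.1 179.9 [557.3 216.6  38. ]
orange 4 217.5 181.0 [553.5 255.7  38. ]
yellow 3 170.7 191.7 [512.  388.8  69. ]
yellow 3 242.3 203.7 [477.  169.5  69. ]
green 6 167.2 182.8 [539.4 401.4  69. ]
green 4 258.5 182.5 [543.  122.9  69. ]
blue 4 170.5 173.5 [568.8 393.3  69. ]
blue 3 258.7 192.7 [511.4 121.3  69. ]
chip 35 407.5 193.5 [ 521.1 -339.9   27. ]
chip 32 386.8 199.3 [ 501.9 -274.6   27. ]
chip 30 398.7 204.9 [ 484.7 -311.7   27. ]
chip 31 378.3 207.1 [ 477.1 -247.7   27. ]
plate ((538.8792724609375, -299.3862609863281), (171.02362060546875, 247.00120544433594), 0.530587375164032) [[452.20001220703125, -176.6999969482422], [454.5, -423.70001220703125], [625.5, -422.1000061035156], [623.2000122070312, -175.10000610351562]]
```

View pics/dock.png

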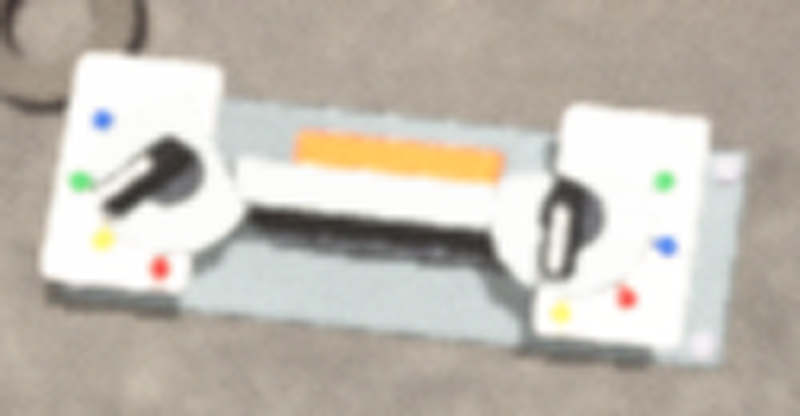

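View pics/bed.png

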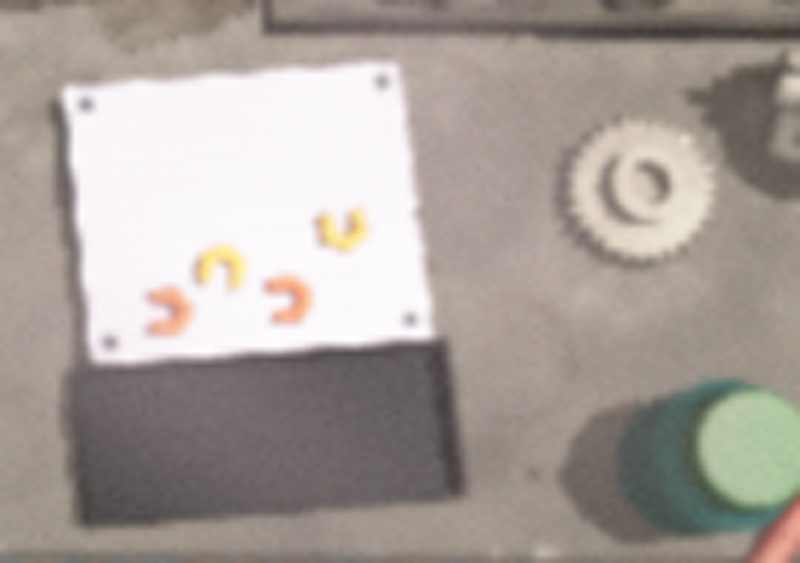

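The dock crop shows the left pointer lying between yellow and green (bar from about (180,150) to (115,205)) and the right pointer near yellow. The bed crop shows the plate corners at (62,88), (398,63), (433,338) and (92,362), with four chips in the front half.

```bash
python3 - <<'E'
import plant;print([n for n in dir(plant) if n[0]!='_'], getattr(plant,'tip_reach',None))
import pickle;from h import *
from scipy.optimize import least_squares
d=pickle.load(open("d0.pkl","rb"));t=d["top"]
uv=np.array([(179.5,196.5),(170.7,191.7),(167.2,182.8),(170.5,173.5),(242.3,203.7),(252.4,201.2),(258.7,192.7),(258.5,182.5)])
v=np.array([0,-.7,-1.4,-2.1,0,.7,1.4,2.1]);s=np.array([96]*4+[-96]*4)
P=ray(t,uv,69)[:,:2]
def mod(p):
    l=np.c_[-p[3]*np.cos(v),s-p[3]*np.sin(v)];c,q=np.cos(p[2]),np.sin(p[2])
    return l@np.array([[c,q],[-q,c]])+p[:2]
r=least_squares(lambda p:(mod(p)-P).ravel(),[530,260,-.1,45]);p=r.x;print("dock",p.round(3));print((mod(p)-P).round(1).tolist())
Y=np.array([-np.sin(p[2]),np.cos(p[2])]);print("L",p[:2]+96*Y,"R",p[:2]-96*Y)
# white stripes: pixel ends in 6.4x crop
for n,a,b in(("L",(112,205),(150,158)),("R",(556,265),(562,208))):
    q=ray(t,np.array([a,b])/6.4+[155,155],106.5);dd=q[0]-q[1];w=np.arctan2(-dd[1],-dd[0])-p[2];print(n,q.round(1).tolist(),"v",w)
c=np.array([(62,88),(398,63),(433,338),(92,362)])/5.926+[350,155]
q=ray(t,c,22);o=q.mean(0);print(q.round(1).tolist(),o)
x=(q[0]+q[1]-q[2]-q[3])[:2];y=(q[0]+q[3]-q[1]-q[2])[:2];yb=np.arctan2(x[1],x[0]);print("size",np.linalg.norm(x)/2,np.linalg.norm(y)/2,"yaw",yb,np.arctan2(-y[0],y[1]))
ch=ray(t,[(407.5,193.5),(386.8,199.3),(398.7,204.9),(378.3,207.1)],27)[:,:2]-o[:2]
C,S=np.cos(yb),np.sin(yb);print("chips in bed",(ch@np.array([[C,-S],[S,C]])).round(1).tolist())
E
```

```text
['IKError', 'finish_job', 'get_image', 'get_state', 'tip_reach'] 25.0
dock [ 5.32974e+02  2.60490e+02 -1.02000e-01  4.57800e+01]
[[-0.1, -0.3], [-1.0, 0.2], [0.0, 0.3], [1.0, -0.4], [0.8, 0.0], [0.6, -0.1], [-0.4, -0.3], [-0.8, 0.5]]
L [542.73335922 355.99281898] R [523.21523032 164.98747182]
L [[518.7, 371.3, 106.5], [541.1, 355.2, 106.5]] v -0.519091736774208
R [[492.3, 164.9, 106.5], [519.1, 163.3, 106.5]] v 0.040062451449507444
[[597.6, -193.3, 22.0], [613.1, -374.4, 22.0], [463.5, -388.2, 22.0], [449.1, -208.0, 22.0]] [ 530.83269167 -290.97554711   22.        ]
size 149.7295246577857 181.277000779866 yaw 0.09516352361890844 0.08258567899068714
chips in bed [[-14.3, -48.0], [-27.1, 19.0], [-48.0, -16.1], [-49.4, 48.2]]
```

```bash
cat >> h.py <<'E'
from scipy.spatial.transform import Rotation as Ro
def pose(yaw,tilt=0.):
    "tool down, tool x at yaw; tilt = turn about tool x"
    c,s=np.cos(yaw),np.sin(yaw)
    return Ro.from_matrix(np.array([[c,s,0],[s,-c,0],[0,0,-1]]))*Ro.from_rotvec([tilt,0,0])
def plan(st,pos,yaw,tilt=0.):
    "total normalised tool shift (first) and turn (after) from the measured pose"
    R=Ro.from_quat(st["tool_rot"]);x=R.as_matrix()[:,0]
    sh=R.inv().apply(np.array(pos)-st["position"])/800;tu=(R.inv()*pose(yaw,tilt)).as_rotvec()/np.pi
    print("pos",np.round(st["position"],1),"yaw %.3f"%np.arctan2(x[1],x[0]),"j7 %.2f"%st["joints"][6],"t %.1f open %.1f"%(st["time"],st["opening"]))
    print("shift",sh.round(4),"turn",tu.round(4),"rows>=",np.ceil(np.linalg.norm(sh)/.05),np.ceil(np.linalg.norm(tu)/.039))
E
python3 -c "
from plant import *;from h import *
plan(get_state(),[542.7,356,200],-.102-.5+np.pi)"
```

```text
pos [252.2 571.2 255.6] yaw 2.726 j7 -0.22 t 0.1 open 85.2
shift [-0.4408 -0.0994  0.0697] turn [-0.0005  0.0001  0.0593] rows>= 10.0 2.0
```

send_rows(
  steps=[
    [[-0.0315, -0.0071, 0.005, 0, 0, 0, -1], [-0.0315, -0.0071, 0.005, 0, 0, 0, -1], [-0.0315, -0.0071, 0.005, 0, 0, 0, -1], [-0.0315, -0.0071, 0.005, 0, 0, 0, -1], [-0.0315, -0.0071, 0.005, 0, 0, 0, -1], [-0.0315, -0.0071, 0.005, 0, 0, 0, -1], [-0.0315, -0.0071, 0.005, 0, 0, 0, -1], [-0.0315, -0.0071, 0.005, 0, 0, 0, -1], [-0.0315, -0.0071, 0.005, 0, 0, 0, -1], [-0.0315, -0.0071, 0.005, 0, 0, 0, -1], [-0.0315, -0.0071, 0.005, 0, 0, 0, -1], [-0.0315, -0.0071, 0.005, 0, 0, 0, -1], [-0.0315, -0.0071, 0.005, 0, 0, 0, -1], [-0.0315, -0.0071, 0.005, 0, 0, 0, -1], [0, 0, 0, 0, 0, 0.0297, -1], [0, 0, 0, 0, 0, 0.0297, -1], [0, 0, 0, 0, 0, 0, -1], [0, 0, 0, 0, 0, 0, -1]],
  ],
)

```text
time: 1.6
position: [542.6, 356.6, 199.9]
tool_rot: [0.295, 0.955, -0.0, -0.0]
contact_force: [-0.1, 0.3, -0.3]
opening: 85.7
finger_force: 0.0
```

```bash
python3 -c "
from plant import *;from h import *;import pickle
s=get_state();plan(s,[542.7,356,111],-.102-.5+np.pi)
w=get_image('wrist');pickle.dump(w,open('w1.pkl','wb'));cv2.imwrite('pics/w1.png',w['frame'])
R=cv2.Rodrigues(w['rvec'])[0];print(-R.T@np.ravel(w['tvec']))"
```

```text
pos [542.6 356.6 199.9] yaw 2.542 j7 0.17 t 1.6 open 85.7
shift [-0.0006 -0.0005  0.1111] turn [-0.0002 -0.0001  0.0008] rows>= 3.0 1.0
[481.09803046 398.88888016 318.48659876]
```

View pics/w1.png

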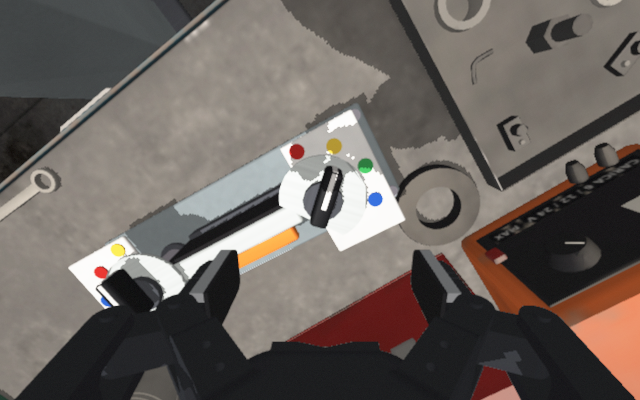

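The wrist view shows the left bar's top running from the pointer end (336,168) to about (318,222). The dots are red (297,152), yellow (334,146), green (366,166) and blue (375,199).

```bash
python3 -c "
from h import *;import pickle
w=pickle.load(open('w1.pkl','rb'))
f=w['frame'][140:240,270:410];cv2.imwrite('pics/w1c.png',cv2.resize(f,(784,560),interpolation=cv2.INTER_CUBIC))
print(ray(w,[(297,152),(334,146),(366,166),(375,199)],69).round(1).tolist())
q=ray(w,[(336,168),(318,222)],106.5);d=q[0]-q[1];print(q,np.arctan2(-d[1],-d[0])+.102)
g=cv2.cvtColor(w['frame'],cv2.COLOR_BGR2GRAY)[150:235,300:350]
m=(g<45).astype(np.uint8);n,l,st,c=cv2.connectedComponentsWithStats(m);i=1+np.argmax(st[1:,4]);print(st[i],c[i])
p=np.argwhere(l==i)[:,::-1]+[300,150];print(cv2.minAreaRect(p.astype(np.float32)))
"
```

```text
[[498.7, 358.1, 69.0], [512.2, 386.6, 69.0], [541.8, 399.8, 69.0], [571.4, 390.6, 69.0]]
[[521.54889911 380.81105955 106.5       ]
 [548.87953611 345.86346641 106.5       ]] -0.805099017417153
[ 11  16  21  57 267] [22.04494382 37.74531835]
((320.2000427246094, 193.90000915527344), (7.905694484710693, 59.13459396362305), 18.434946060180664)
```

View pics/w1c.png

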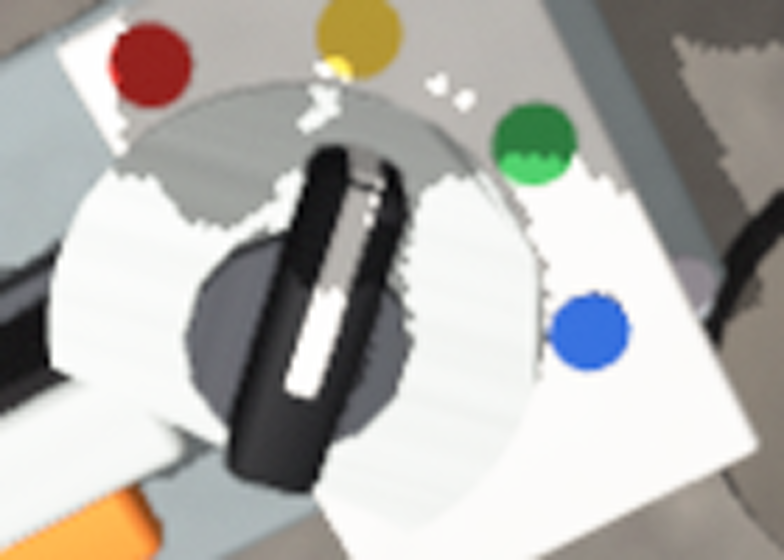

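In the crop, the left stripe runs from (300,395) to (370,170), so v is about -0.78. The dots agree with the dock fit to about 1 mm.

send_rows(
  steps=[
    [[0, 0, 0, 0, 0, 0.03, -1], [0, 0, 0, 0, 0, 0.03, -1], [0, 0, 0, 0, 0, 0.03, -1], [0, 0, 0.0222, 0, 0, 0, -1], [0, 0, 0.0222, 0, 0, 0, -1], [0, 0, 0.0222, 0, 0, 0, -1], [0, 0, 0.0222, 0, 0, 0, -1], [0, 0, 0.0222, 0, 0, 0, -1], [0, 0, 0, 0, 0, 0, -1], [0, 0, 0, 0, 0, 0, 1], [0, 0, 0, 0, 0, 0, 1], [0, 0, 0, 0, 0, 0, 1], [0, 0, 0, 0, 0, 0, 1], [0, 0, 0, 0, 0, 0, 1], [0, 0, 0, 0, 0, 0, 1], [0, 0, 0, 0, 0, 0, 1], [0, 0, 0, 0, 0, 0, 1]],
  ],
  squeeze=30,
)

```text
time: 3.07
position: [541.9, 355.4, 112.2]
tool_rot: [0.428, 0.904, -0.002, -0.001]
contact_force: [-3.7, -3.1, 5.7]
opening: 13.1
finger_force: 32.8
```

```bash
python3 -c "
from plant import *;from h import *
s=get_state();plan(s,[542.7,356,111],-.102-1.4+np.pi);print(s['contact_force'],s['finger_force'])"
```

```text
pos [541.9 355.4 112.2] yaw 2.256 j7 -0.06 t 3.1 open 13.1
shift [-0.0001  0.0013  0.0015] turn [-0.001   0.0004  0.1963] rows>= 1.0 6.0
[-3.69863545 -3.13883488  5.73024117] 32.75052309036255
```

send_rows(
  steps=[
    [[0, 0, 0, 0, 0, 0.0327, 1], [0, 0, 0, 0, 0, 0.0327, 1], [0, 0, 0, 0, 0, 0.0327, 1], [0, 0, 0, 0, 0, 0.0327, 1], [0, 0, 0, 0, 0, 0.0327, 1], [0, 0, 0, 0, 0, 0.0327, 1], [0, 0, 0, 0, 0, 0, 1], [0, 0, 0, 0, 0, 0, 1], [0, 0, 0, 0, 0, 0, -1], [0, 0, 0, 0, 0, 0, -1], [0, 0, 0, 0, 0, 0, -1], [0, 0, 0, 0, 0, 0, -1], [0, 0, 0, 0, 0, 0, -1], [0, 0, -0.028, 0, 0, 0, -1], [0, 0, -0.028, 0, 0, 0, -1], [0, 0, -0.028, 0, 0, 0, -1], [0, 0, -0.028, 0, 0, 0, -1], [0, 0, 0, 0, 0, 0, -1]],
  ],
)

```text
time: 4.57
position: [545.7, 358.0, 205.9]
tool_rot: [0.682, 0.731, 0.004, 0.001]
contact_force: [0.4, 1.1, 1.2]
opening: 85.3
finger_force: 0.0
```

```bash
python3 -c "
from plant import *;from h import *;import pickle
s=get_state();plan(s,[523.2,165,200],-.102+.05)
w=get_image('wrist');pickle.dump(w,open('w2.pkl','wb'));cv2.imwrite('pics/w2.png',w['frame'])
t=get_image('top');pickle.dump(t,open('t2.pkl','wb'))
"
```

```text
pos [545.7 358.  205.9] yaw 1.640 j7 -0.50 t 4.6 open 85.3
shift [-0.2388 -0.0448  0.0059] turn [ 0.0006 -0.0032  0.5386] rows>= 5.0 14.0
```

View pics/w2.png

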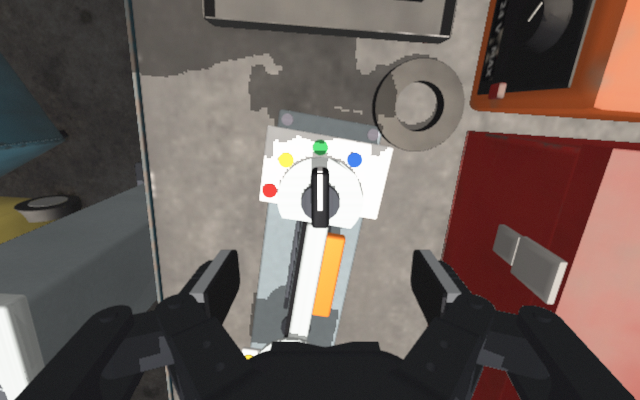

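The left pointer (320,175) now points at the green dot (320,147). Next is the right dial.

send_rows(
  steps=[
    [[-0.0398, -0.0075, 0.001, 0, 0, 0, -1], [-0.0398, -0.0075, 0.001, 0, 0, 0, -1], [-0.0398, -0.0075, 0.001, 0, 0, 0, -1], [-0.0398, -0.0075, 0.001, 0, 0, 0, -1], [-0.0398, -0.0075, 0.001, 0, 0, 0, -1], [-0.0398, -0.0075, 0.001, 0, 0, 0, -1], [0, 0, 0, 0, 0, 0.036, -1], [0, 0, 0, 0, 0, 0.036, -1], [0, 0, 0, 0, 0, 0.036, -1], [0, 0, 0, 0, 0, 0.036, -1], [0, 0, 0, 0, 0, 0.036, -1], [0, 0, 0, 0, 0, 0.036, -1], [0, 0, 0, 0, 0, 0.036, -1], [0, 0, 0, 0, 0, 0.036, -1], [0, 0, 0, 0, 0, 0.036, -1], [0, 0, 0, 0, 0, 0.036, -1], [0, 0, 0, 0, 0, 0.036, -1], [0, 0, 0, 0, 0, 0.036, -1], [0, 0, 0, 0, 0, 0.036, -1], [0, 0, 0, 0, 0, 0.036, -1]],
  ],
)

```text
time: 6.33
position: [519.5, 163.3, 195.1]
tool_rot: [1.0, 0.026, -0.001, 0.001]
contact_force: [0.9, 0.5, 0.2]
opening: 85.1
finger_force: 0.0
```

send_rows(
  steps=[
    [[0, 0, 0, 0, 0, 0.035, -1], [0, 0, 0, 0, 0, 0, -1], [0, 0, 0, 0, 0, 0, -1]],
  ],
)

```text
time: 6.58
position: [519.7, 163.4, 195.3]
tool_rot: [1.0, -0.025, -0.001, 0.001]
contact_force: [0.1, 0.2, 0.0]
opening: 85.3
finger_force: 0.0
```

```bash
python3 -c "
from plant import *;from h import *;import pickle
s=get_state();plan(s,[523.2,165,111],-.102+.05)
w=get_image('wrist');pickle.dump(w,open('w3.pkl','wb'));cv2.imwrite('pics/w3.png',w['frame'])
"
```

```text
pos [519.7 163.4 195.3] yaw -0.050 j7 -1.42 t 6.6 open 85.3
shift [ 0.0044 -0.0024  0.1054] turn [0.0005 0.0005 0.0006] rows>= 3.0 1.0
```

View pics/w3.png

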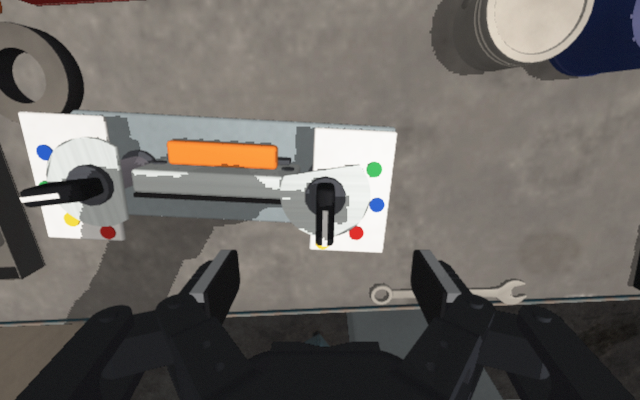

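The right bar runs from (326,183) to (325,243), parallel to the jaws' mid-plane, so v is about 0.05. Now I'll grip it.

send_rows(
  steps=[
    [[0.0022, -0.0012, 0.021, 0, 0, 0, -1], [0.0022, -0.0012, 0.021, 0, 0, 0, -1], [0, 0, 0.021, 0, 0, 0, -1], [0, 0, 0.021, 0, 0, 0, -1], [0, 0, 0.021, 0, 0, 0, -1], [0, 0, 0, 0, 0, 0, -1], [0, 0, 0, 0, 0, 0, 1], [0, 0, 0, 0, 0, 0, 1], [0, 0, 0, 0, 0, 0, 1], [0, 0, 0, 0, 0, 0, 1], [0, 0, 0, 0, 0, 0, 1], [0, 0, 0, 0, 0, 0, 1], [0, 0, 0, 0, 0, 0, 1], [0, 0, 0, 0, 0, 0, 1]],
  ],
)

```text
time: 7.8
position: [524.3, 163.2, 113.1]
tool_rot: [1.0, -0.027, 0.001, 0.001]
contact_force: [-1.3, -4.8, 6.7]
opening: 13.1
finger_force: 34.2
```

```bash
python3 -c "
from plant import *;from h import *
s=get_state();plan(s,[523.2,165,111],-.102+1.4);print(s['contact_force'],s['finger_force'])"
```

```text
pos [524.3 163.2 113.1] yaw -0.055 j7 -1.34 t 7.8 open 13.1
shift [-0.0015 -0.0022  0.0026] turn [ 8.000e-04  1.000e-04 -4.306e-01] rows>= 1.0 12.0
[-1.25862694 -4.78705236  6.6543643 ] 34.21167969703674
```

send_rows(
  steps=[
    [[0, 0, 0, 0, 0, -0.0359, 1], [0, 0, 0, 0, 0, -0.0359, 1], [0, 0, 0, 0, 0, -0.0359, 1], [0, 0, 0, 0, 0, -0.0359, 1], [0, 0, 0, 0, 0, -0.0359, 1], [0, 0, 0, 0, 0, -0.0359, 1], [0, 0, 0, 0, 0, -0.0359, 1], [0, 0, 0, 0, 0, -0.0359, 1], [0, 0, 0, 0, 0, -0.0359, 1], [0, 0, 0, 0, 0, -0.0359, 1], [0, 0, 0, 0, 0, -0.0359, 1], [0, 0, 0, 0, 0, -0.0359, 1], [0, 0, 0, 0, 0, 0, 1], [0, 0, 0, 0, 0, 0, 1]],
  ],
)

```text
time: 8.97
position: [523.5, 164.3, 113.1]
tool_rot: [0.796, 0.605, -0.001, -0.0]
contact_force: [-2.3, -2.7, 8.0]
opening: 13.2
finger_force: 34.4
```

send_rows(
  steps=[
    [[0, 0, 0, 0, 0, 0, -1], [0, 0, 0, 0, 0, 0, -1], [0, 0, 0, 0, 0, 0, -1], [0, 0, 0, 0, 0, 0, -1], [0, 0, 0, 0, 0, 0, -1], [0, 0, -0.028, 0, 0, 0, -1], [0, 0, -0.028, 0, 0, 0, -1], [0, 0, -0.028, 0, 0, 0, -1], [0, 0, -0.028, 0, 0, 0, -1], [0, 0, 0, 0, 0, 0, -1]],
  ],
)

```text
time: 9.8
position: [526.4, 165.9, 205.7]
tool_rot: [0.796, 0.605, 0.004, 0.001]
contact_force: [0.2, 0.4, -0.2]
opening: 84.9
finger_force: 0.0
```

```bash
python3 -c "
from plant import *;from h import *;import pickle
s=get_state();plan(s,[533,260.5,160],-.102+np.pi/2)
w=get_image('wrist');pickle.dump(w,open('w4.pkl','wb'));cv2.imwrite('pics/w4.png',w['frame'])
"
```

```text
pos [526.4 165.9 205.7] yaw 1.300 j7 -0.51 t 9.8 open 84.9
shift [ 0.1159 -0.0241  0.0575] turn [ 0.0021 -0.0012 -0.0537] rows>= 3.0 2.0
```

View pics/w4.png

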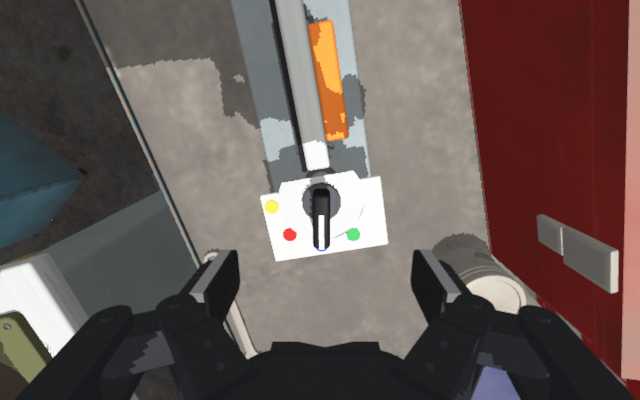

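Both pointers are at the code: the right pointer (321,235) is at the blue dot. In this view the scraper's top right end is centred near (317,168). I'll check it against the dock fit.

```bash
python3 -c "
from h import *;import pickle
w=pickle.load(open('w4.pkl','rb'))
q=ray(w,[(317,168),(306,168),(328,168)],68);c,s=np.cos(.102),np.sin(.102)
print(((q[:,:2]-[533,260.5])@np.array([[c,s],[-s,c]])).round(1), 'dock frame, expect 0,-70')
B=[b for b in blobs(w,(5,120,120),(20,255,255),(280,0,380,160),50)];print(B,ray(w,[(b[1],b[2]) for b in B],38)[:,:2])
"
```

```text
[[  1.9 -71. ]
 [ -7.6 -69.4]
 [ 11.5 -72.7]] dock frame, expect 0,-70
[(np.int32(2908), np.float64(328.17881705639616), np.float64(79.22455295735901))] [[557.64083651 259.53235858]]
```

send_rows(
  steps=[
    [[0.029, -0.006, 0.014, 0, 0, 0, -1], [0.029, -0.006, 0.014, 0, 0, 0, -1], [0.029, -0.006, 0.014, 0, 0, 0, -1], [0.029, -0.006, 0.014, 0, 0, 0, -1], [0, 0, 0, 0, 0, -0.027, -1], [0, 0, 0, 0, 0, -0.027, -1], [0, 0, 0, 0, 0, 0, -1], [0, 0, 0, 0, 0, 0, -1]],
  ],
  squeeze=60,
)

```text
time: 10.52
position: [529.8, 259.3, 156.1]
tool_rot: [0.743, 0.67, -0.001, -0.0]
contact_force: [-0.2, -0.2, -1.2]
opening: 85.4
finger_force: 0.0
```

```bash
python3 -c "
from plant import *;from h import *
s=get_state();plan(s,[533.5,260.5,72.5],-.102+np.pi/2);print(s['tool_rot'])"
```

```text
pos [529.8 259.3 156.1] yaw 1.467 j7 -0.52 t 10.5 open 85.4
shift [0.0021 0.0046 0.1045] turn [-0.0005  0.0003 -0.0005] rows>= 3.0 1.0
[ 7.42725366e-01  6.69595585e-01 -8.32048233e-04 -3.00665474e-04]
```

send_rows(
  steps=[
    [[0.001, 0.0023, 0.02, 0, 0, 0, -1], [0.001, 0.0023, 0.02, 0, 0, 0, -1], [0, 0, 0.02, 0, 0, 0, -1], [0, 0, 0.02, 0, 0, 0, -1], [0, 0, 0.0122, 0, 0, 0, -1], [0, 0, 0.0122, 0, 0, 0, -1], [0, 0, 0, 0, 0, 0, -1], [0, 0, 0, 0, 0, 0, 1], [0, 0, 0, 0, 0, 0, 1], [0, 0, 0, 0, 0, 0, 1], [0, 0, 0, 0, 0, 0, 1], [0, 0, 0, 0, 0, 0, 1], [0, 0, 0, 0, 0, 0, 1], [0, 0, 0, 0, 0, 0, 1]],
  ],
)

```text
time: 11.68
position: [534.3, 261.2, 74.3]
tool_rot: [0.742, 0.671, 0.0, -0.0]
contact_force: [-1.0, -1.0, 5.7]
opening: 23.7
finger_force: 59.3
```

send_rows(
  steps=[
    [[0, 0, -0.015, 0, 0, 0, 1], [0, 0, -0.025, 0, 0, 0, 1], [0, 0, -0.03, 0, 0, 0, 1], [0, 0, -0.03, 0, 0, 0, 1], [0, 0, -0.03, 0, 0, 0, 1], [0, 0, -0.03, 0, 0, 0, 1], [0, 0, 0, 0, 0, 0, 1]],
  ],
)

```text
time: 12.27
position: [536.6, 261.9, 206.6]
tool_rot: [0.742, 0.67, 0.004, 0.001]
contact_force: [0.7, 0.7, -0.6]
opening: 23.6
finger_force: 59.8
```

```bash
python3 -c "
from plant import *;from h import *
s=get_state();y=1.469;plan(s,[500,-10,205],y,-.7)
R=pose(y,-.7);print(R.as_matrix().round(2));print('place TCP',np.array([530,-10,1.5])-R.apply([0,-12.5,66.3]),s['finger_force'],s['contact_force'])"
```

```text
pos [536.6 261.9 206.6] yaw 1.469 j7 -0.53 t 12.3 open 23.6
shift [-3.427e-01 -1.110e-02  3.000e-04] turn [-0.2205 -0.0015 -0.0004] rows>= 7.0 6.0
[[ 0.1   0.76  0.64]
 [ 0.99 -0.08 -0.07]
 [ 0.    0.64 -0.76]]
place TCP [497.02051044  -6.63116455  60.26175811] 59.75770354270935 [ 0.65132005  0.66258376 -0.64419974]
```

send_rows(
  steps=[
    [[-0.0343, -0.0015, 0, 0, 0, 0, 1], [-0.0343, -0.0015, 0, 0, 0, 0, 1], [-0.0343, -0.0015, 0, 0, 0, 0, 1], [-0.0343, -0.0015, 0, 0, 0, 0, 1], [-0.0343, -0.0015, 0, 0, 0, 0, 1], [-0.0343, -0.0015, 0, 0, 0, 0, 1], [-0.0343, -0.0015, 0, 0, 0, 0, 1], [-0.0343, -0.0015, 0, 0, 0, 0, 1], [-0.0343, -0.0015, 0, 0, 0, 0, 1], [-0.0343, -0.0015, 0, 0, 0, 0, 1], [0, 0, 0, -0.0318, 0, 0, 1], [0, 0, 0, -0.0318, 0, 0, 1], [0, 0, 0, -0.0318, 0, 0, 1], [0, 0, 0, -0.0318, 0, 0, 1], [0, 0, 0, -0.0318, 0, 0, 1], [0, 0, 0, -0.0318, 0, 0, 1], [0, 0, 0, -0.0318, 0, 0, 1], [0, 0, 0, 0, 0, 0, 1], [0, 0, 0, 0, 0, 0, 1]],
  ],
)

```text
time: 13.85
position: [459.4, -8.4, 193.8]
tool_rot: [0.736, 0.669, 0.065, 0.077]
contact_force: [-0.3, 0.6, -2.9]
opening: 23.4
finger_force: 61.5
```

```bash
python3 -c "
from plant import *;from h import *
s=get_state();y=1.469;plan(s,[497,-6.6,61],y,-.7);print(s['contact_force'],s['joints'].round(2) if hasattr(s['joints'],'round') else s['joints'])"
```

```text
pos [459.4  -8.4 193.8] yaw 1.474 j7 -0.96 t 13.8 open 23.4
shift [0.0079 0.0122 0.172 ] turn [-0.1583  0.0013  0.0024] rows>= 4.0 5.0
[-0.27437968  0.57518115 -2.90494372] [-0.06  0.55 -0.08  2.29  0.75  0.14 -0.96]
```

```bash
python3 -c "
from plant import *;from h import *
s=get_state();plan(s,[530,20,190],1.474,0)"
```

```text
pos [459.4  -8.4 193.8] yaw 1.474 j7 -0.96 t 13.8 open 23.4
shift [0.0438 0.0817 0.0214] turn [0.0645 0.0022 0.0002] rows>= 2.0 2.0
```

send_rows(
  steps=[
    [[0, 0, 0, 0.0322, 0.001, 0, 1], [0, 0, 0, 0.0322, 0.001, 0, 1], [0.0145, 0.029, 0, 0, 0, 0, 1], [0.0145, 0.029, 0, 0, 0, 0, 1], [0.0145, 0.029, 0, 0, 0, 0, 1], [0, 0, 0, 0, 0, -0.0382, 1], [0, 0, 0, 0, 0, -0.0382, 1], [0, 0, 0, 0, 0, -0.0382, 1], [0, 0, 0, 0, 0, -0.0382, 1], [0, 0, 0, 0, 0, -0.0382, 1], [0, 0, 0, 0, 0, -0.0382, 1], [0, 0, 0, 0, 0, -0.0382, 1], [0, 0, 0, 0, 0, -0.0382, 1], [0, 0, 0, 0, 0, -0.0382, 1], [0, 0, 0, 0, 0, -0.0382, 1], [0, 0, 0, 0, 0, -0.0382, 1], [0, 0, 0, 0, 0, -0.0382, 1], [0, 0, 0, 0, 0, -0.0382, 1], [0, 0, 0, 0, 0, -0.0382, 1], [0, 0, 0, 0, 0, -0.0382, 1]],
  ],
)

```text
time: 15.52
position: [532.2, 18.7, 193.9]
tool_rot: [-0.069, 0.997, -0.006, 0.019]
contact_force: [0.2, -0.1, -2.9]
opening: 23.6
finger_force: 61.5
```

send_rows(
  steps=[
    [[0, 0, 0, 0, 0, -0.0382, 1], [0, 0, 0, 0, 0, -0.0382, 1], [0, 0, 0, 0, 0, -0.0382, 1], [0, 0, 0, 0, 0, -0.0382, 1], [0, 0, 0, 0, 0, -0.0382, 1], [0, 0, 0, 0, 0, 0, 1], [0, 0, 0, 0, 0, 0, 1]],
  ],
)

```text
time: 16.1
position: [532.4, 18.5, 193.8]
tool_rot: [-0.356, 0.934, -0.012, 0.016]
contact_force: [0.2, 0.1, -2.0]
opening: 23.8
finger_force: 61.5
```

```bash
python3 -c "
from plant import *;from h import *
s=get_state();y=1.474+2.4;plan(s,[500,20,190],y,-.65);print(np.round(s['joints'],2),s['finger_force'])"
```

```text
pos [532.4  18.5 193.8] yaw -2.412 j7 1.21 t 16.1 open 23.8
shift [0.029  0.0285 0.0032] turn [-0.2176  0.0071  0.0013] rows>= 1.0 6.0
[ 0.47  0.86 -1.07  1.92  0.98  0.96  1.21] 61.5084171295166
```

send_rows(
  steps=[
    [[0.0145, 0.014, 0, 0, 0, 0, 1], [0.0145, 0.014, 0, 0, 0, 0, 1], [0, 0, 0, -0.0311, 0.001, 0, 1], [0, 0, 0, -0.0311, 0.001, 0, 1], [0, 0, 0, -0.0311, 0.001, 0, 1], [0, 0, 0, -0.0311, 0.001, 0, 1], [0, 0, 0, -0.0311, 0.001, 0, 1], [0, 0, 0, -0.0311, 0.001, 0, 1], [0, 0, 0, -0.0311, 0.001, 0, 1], [0, 0, 0, 0, 0, 0, 1], [0, 0, 0, 0, 0, 0, 1]],
  ],
)

```text
time: 17.02
position: [501.2, 19.3, 191.7]
tool_rot: [-0.341, 0.885, 0.297, -0.114]
contact_force: [0.5, 1.0, -1.6]
opening: 23.7
finger_force: 61.5
```

```bash
python3 -c "
from plant import *;from h import *
s=get_state();R=Ro.from_quat(s['tool_rot']);M=R.as_matrix();print(M.round(3),np.round(s['joints'],2))
e=s['position']+R.apply([[0,-12.5,66.3],[70,-12.5,66.3],[-70,-12.5,66.3]]);print('edge',e.round(1))
p=s['position']+np.array([0,0,1.5-e[:,2].min()]);print(p);plan(s,p,-2.412,-.65)"
```

```text
[[-0.742 -0.536 -0.404]
 [-0.671  0.591  0.448]
 [-0.001  0.603 -0.798]] [ 0.68  1.18 -1.27  1.6   0.5   1.3   1.7 ]
edge [[481.1  41.6 131.3]
 [429.2  -5.4 131.2]
 [533.   88.6 131.4]]
[501.15082623  19.29746213  62.00449614]
pos [501.2  19.3 191.7] yaw -2.406 j7 1.70 t 17.0 open 23.7
shift [ 0.0002 -0.0978  0.1293] turn [-0.0009 -0.0009  0.0017] rows>= 4.0 1.0
```

send_rows(
  steps=[
    [[0.0168, -0.0148, -0.0112, 0, 0, 0, 1], [0.0168, -0.0148, -0.0112, 0, 0, 0, 1], [0, -0.0163, 0.0215, 0, 0, 0, 1], [0, -0.0163, 0.0215, 0, 0, 0, 1], [0, -0.0163, 0.0215, 0, 0, 0, 1], [0, -0.0163, 0.0215, 0, 0, 0, 1], [0, -0.0163, 0.0215, 0, 0, 0, 1], [0, -0.0163, 0.0215, 0, 0, 0, 1], [0, 0, 0, 0, 0, 0, 1], [0, 0, 0, 0, 0, 0, 1]],
  ],
)

```text
time: 17.85
position: [501.2, -19.5, 64.7]
tool_rot: [-0.344, 0.884, 0.296, -0.113]
contact_force: [0.2, -0.7, -2.3]
opening: 23.6
finger_force: 61.5
```

send_rows(
  steps=[
    [[0, -0.0023, 0.003, 0, 0, 0, 1], [0, 0, 0, 0, 0, 0, 1], [0, 0, 0, 0, 0, 0, 0.05], [0, 0, 0, 0, 0, 0, 0.05], [0, 0, 0, 0, 0, 0, 0.05], [0, 0, 0, 0, 0, 0, 0.05], [0, 0, 0, 0, 0, 0, 0.05]],
  ],
)

```text
time: 18.43
position: [501.7, -20.3, 60.8]
tool_rot: [-0.343, 0.884, 0.297, -0.113]
contact_force: [0.2, 0.0, 0.1]
opening: 40.8
finger_force: 0.2
```

send_rows(
  steps=[
    [[0, 0, -0.015, 0, 0, 0, 0.05], [0, 0, -0.025, 0, 0, 0, 0.05], [0, 0, -0.035, 0, 0, 0, 0.05], [0, 0, -0.045, 0, 0, 0, 0.05], [0, 0, -0.045, 0, 0, 0, 0.05], [0, 0, 0, 0, 0, 0, 0.05], [0, 0, 0, 0, 0, 0, 0.05], [0, 0, 0, 0, 0, 0, 0.05], [0, 0, 0, 0, 0, 0, 0.05]],
  ],
)

```text
time: 19.18
position: [553.7, -79.1, 164.9]
tool_rot: [-0.343, 0.884, 0.297, -0.115]
contact_force: [0.4, -0.1, 0.0]
opening: 40.4
finger_force: 0.0
```

```bash
python3 - <<'E'
from plant import *;from h import *;import pickle
t=get_image('top');s=get_image('scene');pickle.dump((t,s),open('t5.pkl','wb'))
h=cv2.cvtColor(t['frame'],cv2.COLOR_BGR2HSV)
for A,u,v in blobs(t,(6,120,110),(20,255,255),(280,150,365,245),4): print(A,round(u),round(v),ray(t,(u,v),47).round(1)[0])
m=cv2.inRange(h,(6,120,110),(20,255,255));m[:150]=0;m[245:]=0;m[:,:280]=0;m[:,365:]=0
p=np.argwhere(m)[:,::-1];print(len(p))
if len(p)>5:
    r=cv2.minAreaRect(ray(t,p,47)[:,:2].astype(np.float32));print(r,cv2.boxPoints(r).tolist())
print(get_state()['position'])
E
```

```text
94 303 196 [505.4 -14.2  47. ]
94
((503.3710021972656, -15.617435455322266), (97.79374694824219, 10.75503921508789), 40.024253845214844) [[462.4687805175781, -42.94563674926758], [469.3854675292969, -51.181549072265625], [544.273193359375, 11.710765838623047], [537.3565673828125, 19.946678161621094]]
[553.77640273 -79.01706395 164.79465675]
```

The scraper lies flat: the rib measures 98 x 11 mm at the expected height, centred near (504,-15) with yaw 0.70. Next I'll take it by the rib.

send_rows(
  steps=[
    [[0, 0, 0, 0.0342, 0, 0, -1], [0, 0, 0, 0.0342, 0, 0, -1], [0, 0, 0, 0.0342, 0, 0, -1], [0, 0, 0, 0.0342, 0, 0, -1], [0, 0, 0, 0.0342, 0, 0, -1], [0, 0, 0, 0.0342, 0, 0, -1], [0, 0, 0, 0, 0, 0, -1]],
  ],
)

```text
time: 19.87
position: [551.7, -75.5, 166.9]
tool_rot: [-0.366, 0.931, 0.001, 0.001]
contact_force: [-1.7, 1.8, 0.4]
opening: 85.2
finger_force: 0.0
```

```bash
python3 -c "
from plant import *;from h import *
s=get_state();plan(s,[504,-15,110],.7-np.pi)"
```

```text
pos [551.7 -75.5 166.9] yaw -2.392 j7 1.44 t 19.9 open 85.2
shift [-0.0077  0.0959  0.0712] turn [0.0003 0.0006 0.0158] rows>= 3.0 1.0
```

send_rows(
  steps=[
    [[-0.0019, 0.024, 0.0178, 0, 0, 0, -1], [-0.0019, 0.024, 0.0178, 0, 0, 0, -1], [-0.0019, 0.024, 0.0178, 0, 0, 0, -1], [-0.0019, 0.024, 0.0178, 0, 0, 0, -1], [0, 0, 0, 0, 0, 0.0158, -1], [0, 0, 0, 0, 0, 0, -1], [0, 0, 0, 0, 0, 0, -1]],
  ],
)

```text
time: 20.45
position: [508.0, -18.8, 108.4]
tool_rot: [-0.338, 0.941, 0.002, 0.0]
contact_force: [0.0, 0.1, -0.5]
opening: 85.5
finger_force: 0.0
```

```bash
python3 - <<'E'
from plant import *;from h import *
s=get_state();w=get_image('wrist')
h=cv2.cvtColor(w['frame'],cv2.COLOR_BGR2HSV);m=cv2.inRange(h,(5,120,110),(20,255,255))
n,l,st,c=cv2.connectedComponentsWithStats(m);i=1+np.argmax(st[1:,4]);p=np.argwhere(l==i)[:,::-1];print(st[i])
r=cv2.minAreaRect(ray(w,p,47)[:,:2].astype(np.float32));print(r)
plan(s,[504,-15,52.5],.7-np.pi)
E
```

```text
[ 315  142   23  145 2512]
((504.6697692871094, -21.023468017578125), (100.64497375488281, 11.398385047912598), 42.185142517089844)
pos [508.  -18.8 108.4] yaw -2.452 j7 1.09 t 20.4 open 85.5
shift [0.001  0.0066 0.0699] turn [ 0.0012  0.0006 -0.0035] rows>= 2.0 1.0
```

send_rows(
  steps=[
    [[0.0033, 0.0024, 0, 0, 0, -0.01, -1], [0, 0, 0.0175, 0, 0, 0, -1], [0, 0, 0.0175, 0, 0, 0, -1], [0, 0, 0.0175, 0, 0, 0, -1], [0, 0, 0.0175, 0, 0, 0, -1], [0, 0, 0, 0, 0, 0, -1], [0, 0, 0, 0, 0, 0, 1], [0, 0, 0, 0, 0, 0, 1], [0, 0, 0, 0, 0, 0, 1], [0, 0, 0, 0, 0, 0, 1], [0, 0, 0, 0, 0, 0, 1], [0, 0, 0, 0, 0, 0, 1], [0, 0, 0, 0, 0, 0, 1], [0, 0, 0, 0, 0, 0, 1], [0, 0, 0, 0, 0, 0, 1]],
  ],
  squeeze=70,
)

```text
time: 21.75
position: [504.8, -18.3, 53.7]
tool_rot: [-0.353, 0.936, 0.001, 0.001]
contact_force: [-0.8, -0.4, 5.6]
opening: 10.5
finger_force: 70.0
```

send_rows(
  steps=[
    [[0, 0, -0.015, 0, 0, 0, 1], [0, 0, -0.025, 0, 0, 0, 1], [0, 0, -0.035, 0, 0, 0, 1], [0, 0, -0.035, 0, 0, 0, 1], [0, 0, -0.035, 0, 0, 0, 1], [0, 0, -0.035, 0, 0, 0, 1], [0, 0, 0, 0, 0, -0.0374, 1], [0, 0, 0, 0, 0, -0.0374, 1], [0, 0, 0, 0, 0, -0.0374, 1], [0, 0, 0, 0, 0, -0.0374, 1], [0, 0, 0, 0, 0, -0.0374, 1], [0, 0, 0, 0, 0, -0.0374, 1], [0, 0, 0, 0, 0, -0.0374, 1], [0, 0, 0, 0, 0, -0.0374, 1], [0, 0, 0, 0, 0, 0, 1]],
  ],
)

```text
time: 23.0
position: [503.7, -19.2, 196.2]
tool_rot: [0.739, -0.674, -0.002, -0.001]
contact_force: [0.1, -0.1, -2.5]
opening: 10.3
finger_force: 68.9
```

```bash
python3 -c "
from plant import *;from h import *
s=get_state();plan(s,[572.6,-287.3,190],.089-np.pi/2);print(s['finger_force'],np.round(s['joints'],2))"
```

```text
pos [503.7 -19.2 196.2] yaw -1.478 j7 2.11 t 23.0 open 10.3
shift [ 0.3417 -0.0547  0.0064] turn [0.0003 0.0013 0.0012] rows>= 7.0 1.0
68.90589952468872 [ 0.63  0.96 -1.3   1.96  1.05  1.14  2.11]
```

send_rows(
  steps=[
    [[0, 0, 0, 0, 0, 0.0385, 1], [0, 0, 0, 0, 0, 0.0385, 1], [0, 0, 0, 0, 0, 0.0385, 1], [0, 0, 0, 0, 0, 0.0385, 1], [0, 0, 0, 0, 0, 0.0385, 1], [0, 0, 0, 0, 0, 0.0385, 1], [0, 0, 0, 0, 0, 0.0385, 1], [0, 0, 0, 0, 0, 0.0385, 1], [0, 0, 0, 0, 0, 0.0385, 1], [0, 0, 0, 0, 0, 0.0385, 1], [0, 0, 0, 0, 0, 0.0385, 1], [0, 0, 0, 0, 0, 0.0385, 1], [0, 0, 0, 0, 0, 0.0385, 1], [0, 0, 0, 0, 0, 0.0385, 1], [0, 0, 0, 0, 0, 0.0385, 1], [0, 0, 0, 0, 0, 0.0385, 1], [0, 0, 0, 0, 0, 0.0385, 1], [0, 0, 0, 0, 0, 0.0385, 1], [0, 0, 0, 0, 0, 0.0385, 1], [0, 0, 0, 0, 0, 0.0385, 1]],
  ],
)

```text
time: 24.67
position: [504.0, -18.8, 197.0]
tool_rot: [0.375, 0.927, 0.002, -0.001]
contact_force: [0.2, 0.4, -2.7]
opening: 10.5
finger_force: 69.0
```

send_rows(
  steps=[
    [[0, 0, 0, 0, 0, 0.0385, 1], [0, 0, 0, 0, 0, 0.0385, 1], [0, 0, 0, 0, 0, 0.0385, 1], [0, 0, 0, 0, 0, 0.0385, 1], [0, 0, 0, 0, 0, 0.0385, 1], [0, 0, 0, 0, 0, 0.0385, 1], [0, 0, 0, 0, 0, 0, 1], [0, 0, 0, 0, 0, 0, 1]],
  ],
)

```text
time: 25.33
position: [504.1, -18.7, 197.1]
tool_rot: [0.675, 0.738, 0.001, -0.001]
contact_force: [-0.0, -0.3, -1.9]
opening: 10.1
finger_force: 68.9
```

```bash
python3 -c "
from plant import *;from h import *
s=get_state();plan(s,[572.6,-287.3,190],.089+np.pi/2);print(s['finger_force'],np.round(s['joints'],2))"
```

```text
pos [504.1 -18.7 197.1] yaw 1.659 j7 -0.54 t 25.3 open 10.1
shift [-0.342   0.0556  0.0078] turn [ 0.0003 -0.0011 -0.0002] rows>= 7.0 1.0
68.90178680419922 [ 0.29  0.67 -0.56  1.97  0.57  0.65 -0.54]
```

send_rows(
  steps=[
    [[-0.0342, 0.0056, 0.001, 0, 0, 0, 1], [-0.0342, 0.0056, 0.001, 0, 0, 0, 1], [-0.0342, 0.0056, 0.001, 0, 0, 0, 1], [-0.0342, 0.0056, 0.001, 0, 0, 0, 1], [-0.0342, 0.0056, 0.001, 0, 0, 0, 1], [-0.0342, 0.0056, 0.001, 0, 0, 0, 1], [-0.0342, 0.0056, 0.001, 0, 0, 0, 1], [-0.0342, 0.0056, 0.001, 0, 0, 0, 1], [-0.0342, 0.0056, 0.001, 0, 0, 0, 1], [-0.0342, 0.0056, 0.001, 0, 0, 0, 1], [0, 0, 0, 0, 0, 0, 1], [0, 0, 0, 0, 0, 0, 1]],
  ],
)

```text
time: 26.33
position: [571.8, -290.1, 187.1]
tool_rot: [0.677, 0.736, 0.001, -0.001]
contact_force: [0.5, 0.7, -3.0]
opening: 10.4
finger_force: 68.9
```

```bash
python3 - <<'E'
from plant import *;from h import *
s=get_state();plan(s,[572.6,-287.3,90],.089+np.pi/2);print(s['tool_rot'])
# scraper rib + chips + plate in wrist/scene
t=get_image('top');import pickle;pickle.dump(t,open('t6.pkl','wb'))
w=get_image('wrist');cv2.imwrite('pics/w6.png',w['frame']);pickle.dump(w,open('w6.pkl','wb'))
R=cv2.Rodrigues(w['rvec'])[0];print(-R.T@np.ravel(w['tvec']))
o=np.array([530.8,-291]);C,S=np.cos(.089),np.sin(.089)
for nm,b in(('w',blobs(w,(0,70,60),(32,255,255),(0,0,640,400),60)),):
    for A,u,v in b: print(nm,A,round(u),round(v),((ray(w,(u,v),27)[:,:2]-o)@np.array([[C,-S],[S,C]])).round(1))
E
```

```text
pos [ 571.8 -290.1  187.1] yaw 1.654 j7 -0.00 t 26.3 open 10.4
shift [0.003  0.0013 0.1214] turn [-0.     -0.0011 -0.0017] rows>= 3.0 1.0
[ 0.67696073  0.73601716  0.00114717 -0.00126343]
[ 566.58221925 -213.32586839  306.3232832 ]
w 3535 16 92 [[-232.7   87.9]]
w 486 226 140 [[-49.4  45.2]]
w 449 253 171 [[-26.7  15.4]]
w 4602 325 250 [[ 41.8 -69.2]]
w 413 235 205 [[-47.1 -19. ]]
w 179 266 235 [[-18.4 -51.2]]
w 196 623 239 [[349.9 -57.6]]
w 133 100 356 [[-223.9 -206.8]]
```

View pics/w6.png

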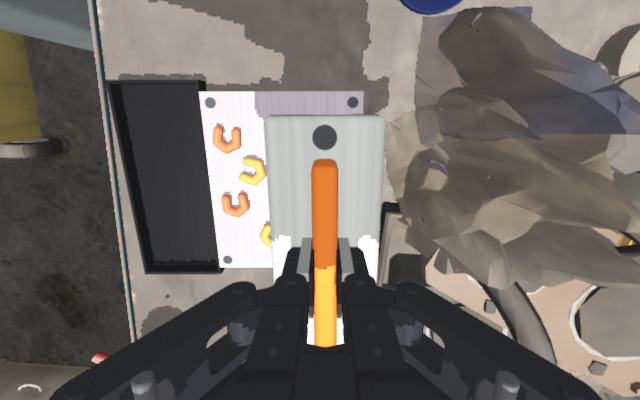

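The wrist view shows the rib from (325,160) to (325,345) held centrally, with all chips in front of the scraper (left of column 270).

```bash
python3 - <<'E'
from h import *;import pickle
w=pickle.load(open('w6.pkl','rb'))
print(ray(w,[(325,160),(325,346)],180.4).round(1), ray(w,[(267,116),(384,116)],158.4).round(1))
E
```

```text
[[ 568.5 -235.1  180.4]
 [ 576.9 -333.3  180.4]] [[ 539.1 -220.   158.4]
 [ 595.3 -215.1  158.4]]
```

send_rows(
  steps=[
    [[-0.002, 0, 0.019, 0, 0, -0.001, 1], [-0.002, 0, 0.019, 0, 0, -0.001, 1], [0, 0, 0.019, 0, 0, 0, 1], [0, 0, 0.019, 0, 0, 0, 1], [0, 0, 0.019, 0, 0, 0, 1], [0, 0, 0.019, 0, 0, 0, 1], [0, 0, 0.019, 0, 0, 0, 1], [0, 0, 0, 0, 0, 0, 1], [0, 0, 0, 0, 0, 0, 1]],
  ],
)

```text
time: 27.18
position: [572.6, -288.6, 81.3]
tool_rot: [0.673, 0.74, 0.002, -0.002]
contact_force: [0.1, 0.7, -1.3]
opening: 10.3
finger_force: 68.8
```

send_rows(
  steps=[
    [[-0.005, 0, 0.0035, 0, 0, 0, 1], [0, 0, 0.0025, 0, 0, 0, 1], [0, 0, 0.0015, 0, 0, 0, 1], [0, 0, 0, 0, 0, 0, 1], [0, 0, 0, 0, 0, 0, 1]],
  ],
)

```text
time: 27.6
position: [573.6, -294.5, 76.1]
tool_rot: [0.674, 0.739, 0.002, -0.001]
contact_force: [-0.3, -0.7, -1.9]
opening: 10.1
finger_force: 69.1
```

send_rows(
  steps=[
    [[0, 0, 0.002, 0, 0, 0, 1], [0, 0, 0, 0, 0, 0, 1], [0, 0, 0, 0, 0, 0, 1]],
  ],
)

```text
time: 27.85
position: [573.7, -294.4, 75.7]
tool_rot: [0.674, 0.739, 0.002, -0.0]
contact_force: [-2.6, 1.3, 7.8]
opening: 10.3
finger_force: 70.3
```

send_rows(
  steps=[
    [[0, -0.003, 0, 0, 0, 0, 1], [0, -0.006, 0, 0, 0, 0, 1], [0, -0.006, 0, 0, 0, 0, 1], [0, -0.006, 0, 0, 0, 0, 1], [0, -0.006, 0, 0, 0, 0, 1], [0, -0.006, 0, 0, 0, 0, 1], [0, -0.006, 0, 0, 0, 0, 1], [0, -0.006, 0, 0, 0, 0, 1], [0, -0.006, 0, 0, 0, 0, 1], [0, -0.006, 0, 0, 0, 0, 1]],
  ],
)

```text
time: 28.68
position: [531.1, -298.2, 75.9]
tool_rot: [0.673, 0.739, 0.004, 0.002]
contact_force: [3.9, 0.8, 5.9]
opening: 10.4
finger_force: 70.2
```

```bash
cat > chk.py <<'E'
from plant import *;from h import *
s=get_state();o=np.array([530.8,-291]);C,S=np.cos(.089),np.sin(.089);M=np.array([[C,-S],[S,C]])
print('tcp bed',((s['position'][:2]-o)@M).round(1),'z',round(s['position'][2],1),np.round(s['contact_force'],1),s['finger_force'],round(s['time'],1))
for n in('wrist','top','scene'):
    w=get_image(n)
    for A,u,v in blobs(w,(0,70,60),(32,255,255),(0,0,640,400),8):
        for z in(27,8):
            b=((ray(w,(u,v),z)[:,:2]-o)@M)[0]
            if -170<b[0]<80 and abs(b[1])<105: print(n,A,round(u),round(v),'z',z,b.round(1))
E
python3 chk.py
```

```text
tcp bed [-0.4 -7.2] z 75.9 [3.9 0.8 5.9] 70.19306302070618 28.7
wrist 1386 236 147 z 27 [-49.4  45.2]
wrist 1386 236 147 z 8 [-54.9  42.6]
wrist 4594 325 250 z 27 [  0.8 -18.8]
wrist 4594 325 250 z 8 [  1.  -28.6]
wrist 1071 251 195 z 27 [-42.6  17.4]
wrist 1071 251 195 z 8 [-47.3  11.7]
wrist 1050 248 251 z 27 [-47.1 -19.2]
wrist 1050 248 251 z 8 [-52.4 -29.1]
wrist 267 262 282 z 27 [-40.1 -41.9]
wrist 267 262 282 z 8 [-44.5 -54.3]
top 78 386 189 z 27 [ 4.5 16.8]
top 78 386 189 z 8 [ 8.1 13.5]
top 27 409 203 z 27 [-44.8 -50.7]
top 27 409 203 z 8 [-41.8 -54.8]
top 81 383 205 z 27 [-45.7  33.4]
top 81 383 205 z 8 [-42.7  30.4]
top 8 397 202 z 27 [-39.4 -11.2]
top 8 397 202 z 8 [-36.3 -14.8]
top 16 399 206 z 27 [-53.  -17.9]
top 16 399 206 z 8 [-50.2 -21.6]
scene 80 376 221 z 27 [22.5 25.8]
scene 80 376 221 z 8 [37.2 27.3]
scene 76 395 225 z 27 [ 24.3 -34.8]
scene 76 395 225 z 8 [ 39.  -34.5]
scene 70 370 236 z 27 [-45.1  31.1]
scene 70 370 236 z 8 [-31.7  32.7]
scene 40 385 241 z 27 [-45.8 -19.2]
scene 40 385 241 z 8 [-32.5 -18.6]
scene 40 396 242 z 27 [-42.2 -51.2]
scene 40 396 242 z 8 [-28.9 -51.2]
```

send_rows(
  steps=[
    [[0, -0.006, 0, 0, 0, 0, 1], [0, -0.006, 0, 0, 0, 0, 1], [0, -0.006, 0, 0, 0, 0, 1], [0, -0.006, 0, 0, 0, 0, 1], [0, -0.006, 0, 0, 0, 0, 1], [0, -0.006, 0, 0, 0, 0, 1], [0, -0.006, 0, 0, 0, 0, 1], [0, -0.006, 0, 0, 0, 0, 1], [0, -0.006, 0, 0, 0, 0, 1], [0, -0.006, 0, 0, 0, 0, 1], [0, -0.006, 0, 0, 0, 0, 1], [0, -0.006, 0, 0, 0, 0, 1], [0, 0, 0, 0, 0, 0, 1], [0, 0, 0, 0, 0, 0, 1]],
  ],
)

```text
time: 30.0
position: [473.3, -303.8, 75.7]
tool_rot: [0.673, 0.739, 0.003, 0.002]
contact_force: [3.4, 0.3, 8.0]
opening: 10.4
finger_force: 70.6
```

```bash
python3 chk.py
```

```text
tcp bed [-58.4  -7.7] z 75.7 [3.4 0.3 8. ] 70.60492157936096 30.0
wrist 1170 247 127 z 27 [-100.4   56. ]
wrist 1170 247 127 z 8 [-105.2   54.8]
wrist 4596 325 250 z 27 [-57.3 -19.2]
wrist 4596 325 250 z 8 [-57.2 -29. ]
wrist 608 258 180 z 27 [-96.3  25.6]
wrist 608 258 180 z 8 [-100.6   20.9]
wrist 636 256 229 z 27 [-99.6  -4.9]
wrist 636 256 229 z 8 [-104.2  -13.1]
wrist 233 264 270 z 27 [-96.1 -33.2]
wrist 233 264 270 z 8 [-100.4  -44.6]
wrist 66 266 286 z 27 [-95.6 -44.9]
wrist 66 266 286 z 8 [-99.8 -57.7]
top 73 388 208 z 27 [-53.9  17.6]
top 73 388 208 z 8 [-51.   14.3]
top 35 412 220 z 27 [-97.2 -52.5]
top 35 412 220 z 8 [-95.  -56.7]
top 59 387 223 z 27 [-100.2   26.6]
top 59 387 223 z 8 [-98.   23.5]
top 63 397 223 z 27 [-103.    -5.4]
top 63 397 223 z 8 [-100.9   -8.9]
top 68 376 226 z 27 [-107.4   60.4]
top 68 376 226 z 8 [-105.3   57.8]
scene 80 372 234 z 27 [-36.2  26.4]
scene 80 372 234 z 8 [-22.7  27.9]
scene 77 391 239 z 27 [-34.7 -35.5]
scene 77 391 239 z 8 [-21.2 -35.3]
scene 76 357 252 z 27 [-116.6   53.5]
scene 76 357 252 z 8 [-104.7   55.6]
scene 155 374 255 z 27 [-110.     1.1]
scene 155 374 255 z 8 [-97.9   2.1]
scene 87 392 259 z 27 [-106.9  -52.7]
scene 87 392 259 z 8 [-94.8 -52.8]
```

All chips read at tray-floor height, since the top and scene rays agree at z of about 8. Now I'll draw the scraper back onto the plate and release it.

send_rows(
  steps=[
    [[0, 0.007, 0, 0, 0, 0, 1], [0, 0.008, 0, 0, 0, 0, 1], [0, 0.008, 0, 0, 0, 0, 1], [0, 0.008, 0, 0, 0, 0, 1], [0, 0.008, 0, 0, 0, 0, 1], [0, 0.008, 0, 0, 0, 0, 1], [0, 0, 0, 0, 0, 0, 1], [0, 0, 0, 0, 0, 0, -1], [0, 0, 0, 0, 0, 0, -1], [0, 0, 0, 0, 0, 0, -1], [0, 0, 0, 0, 0, 0, -1], [0, 0, 0, 0, 0, 0, -1], [0, 0, -0.02, 0, 0, 0, -1], [0, 0, -0.04, 0, 0, 0, -1], [0, 0, -0.04, 0, 0, 0, -1], [0, 0, -0.04, 0, 0, 0, -1], [0, 0, 0, 0, 0, 0, -1], [0, 0, 0, 0, 0, 0, -1], [0, 0, 0, 0, 0, 0, -1]],
  ],
)

```text
time: 31.73
position: [507.3, -300.8, 185.3]
tool_rot: [0.674, 0.739, 0.001, -0.002]
contact_force: [-0.6, -0.3, -0.1]
opening: 85.5
finger_force: 0.0
```

```bash
python3 chk.py | grep -v "z 27"; python3 - <<'E'
from plant import *;from h import *;import pickle
# rib shape at plate height, dial stripes unchanged check, bystander motion by differencing top images
t=get_image('top');p=pickle.load(open('d0.pkl','rb'))['top']
h=cv2.cvtColor(t['frame'],cv2.COLOR_BGR2HSV);m=cv2.inRange(h,(5,120,110),(20,255,255));m[:170]=0;m[214:]=0;m[:,:355]=0;m[:,430:]=0
q=np.argwhere(m)[:,::-1];print(cv2.minAreaRect(ray(t,q,69)[:,:2].astype(np.float32)))
d=(cv2.absdiff(t['frame'],p['frame']).max(2)>60).astype(np.uint8);d=cv2.morphologyEx(d,cv2.MORPH_OPEN,np.ones((3,3)))
n,_,st,c=cv2.connectedComponentsWithStats(d);print([(c[i].round().tolist(),int(st[i,4])) for i in range(1,n) if st[i,4]>25])
E
```

```text
tcp bed [-24.3  -7.7] z 185.3 [-0.6 -0.3 -0.1] 0.0 31.7
wrist 555 242 120 z 8 [-104.1   54.7]
wrist 1571 321 195 z 8 [-27.8 -21.9]
wrist 492 253 155 z 8 [-95.4  20.5]
wrist 456 252 187 z 8 [-99.1 -12.6]
wrist 428 259 222 z 8 [-93.9 -51.9]
top 99 393 197 z 8 [-18.4  -5.5]
top 77 410 220 z 8 [-94.4 -49.6]
top 73 387 222 z 8 [-95.7  22.2]
top 70 398 222 z 8 [-99.9 -10.2]
top 67 377 226 z 8 [-105.3   56.9]
scene 192 384 229 z 8 [10.8 -5.8]
scene 83 358 253 z 8 [-104.5   54.5]
scene 170 374 255 z 8 [-97.1   3.6]
scene 89 392 259 z 8 [-94.3 -52.4]
((499.9167175292969, -284.39923095703125), (9.50926685333252, 68.16732788085938), 6.2982096672058105)
[([412.0, 141.0], 37), ([439.0, 200.0], 3600), ([219.0, 182.0], 307), ([370.0, 197.0], 475), ([173.0, 184.0], 45), ([208.0, 190.0], 207), ([333.0, 218.0], 30), ([410.0, 219.0], 53), ([387.0, 222.0], 42), ([398.0, 222.0], 39), ([479.0, 229.0], 345), ([333.0, 238.0], 409), ([502.0, 275.0], 1411), ([313.0, 255.0], 72), ([503.0, 257.0], 61), ([11.0, 266.0], 157), ([523.0, 287.0], 298), ([478.0, 280.0], 74), ([24.0, 299.0], 87), ([438.0, 323.0], 1798), ([51.0, 321.0], 556), ([80.0, 322.0], 75), ([28.0, 345.0], 1156), ([293.0, 327.0], 105), ([281.0, 337.0], 478), ([337.0, 367.0], 1631), ([134.0, 367.0], 5384), ([233.0, 381.0], 1646), ([372.0, 367.0], 54), ([292.0, 378.0], 85), ([310.0, 375.0], 62), ([44.0, 378.0], 165), ([276.0, 379.0], 75), ([357.0, 382.0], 108), ([263.0, 381.0], 31), ([42.0, 386.0], 135)]
```

```bash
python3 -c "
from plant import *;print(finish_job())"
```

```text
the job is handed in; nothing more can be done
None
```

I set both dials to the code, swept all four chips into the tray and left the scraper on the plate rib up; I handed the job in at about 32 s, but it returned no verdict.

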